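# Turn the slotted block in the toolmaker's vise and cull the batch

## Task

Set up the batch of slotted aluminium blocks for cross drilling. Slide the small vise open, give the block in it a quarter turn about its length so that the slotted face stands flat against the fixed jaw and a plain side is up, seat it down on the bed about midway along the jaws, and slide the jaw up tight on it again. Of the blocks standing on the bench, put every reject (sawn too short, or with a corner milled away) into the grey scrap tub, and leave the good blocks and everything else where they are.

Things in the scene. Friction and masses are not known exactly. Their poses are not given: they have to be found in the camera images.
- work: the aluminium block clamped in the small vise at the start: 66 mm long (its x), 40 mm wide (its y), 52 mm high (its z), about 0.34 kg, origin at its centre. A slot 12 mm wide and 10 mm deep runs along x down the middle of its +z face; the other faces are plain. At the start its slot is up, its 40 mm width is between the jaws, it sits on the vise bed and overhangs the 48 mm wide jaws at both ends
- work_slot (a point): middle of the work's slotted (+z) face, level with its outer surface, 26 mm from the block's centre
- vise: small screwless toolmaker's vise of bare steel, fixed to the bench: a 220 x 110 x 12 mm sub-plate (along x, y, z; 6 mm screw heads at its corners), on it a bed 170 mm long (x), 44 mm wide (y), its top 42 mm above the bench; jaws 48 mm wide (y) that stand 22 mm above the bed (tops 64 mm above the bench). Origin on the bench under the middle of the bed. Its +x points from the moving jaw (nearer the robot) to the fixed jaw (farther from it), its z is up
- vise_seat (a point): where the fixed jaw's inner face meets the bed, mid-width, 42 mm above the bench; axes as the vise's (x points into the fixed jaw, the space between the jaws lies at negative x). The fixed jaw is 40 mm thick, from x = 0 to 40 mm here
- jaw (a joint): opening between the jaws in m: 0 shut, 0.08 fully open, about 0.041 at the start. The moving jaw is slid by hand along the vise's x; a friction shoe (about 5 N, slightly damped) keeps it where it is left, and that is what holds the clamped part
- jaw_grip (a point): in the moving jaw, mid-width, 5 mm below its top and 28 mm behind its clamping face (it travels with the jaw). The jaw is a plain block 45 mm long (vise x), 48 mm wide (y), 22 mm high that can be pinched across its 48 mm width; the bed below is 2 mm narrower on each side
- tub: grey scrap tub, open on top, fixed: outside 260 mm (x) by 200 mm (y) by 70 mm high, walls and floor 5 mm, with a rim that looks 8 mm wider all round; origin on the bench under its middle
- tub_in (a point): middle of the tub's inner floor, 5 mm above the bench; axes as the tub's
- good1: a good block, same 66 x 40 x 52 mm slotted shape and axes as the work, standing on the bench slot up, origin at its centre (26 mm above the bench), at any yaw; may be absent. Stays where it stands
- good2: a good block, same 66 x 40 x 52 mm slotted shape and axes as the work, standing on the bench slot up, origin at its centre (26 mm above the bench), at any yaw; may be absent. Stays where it stands
- good3: a good block, same 66 x 40 x 52 mm slotted shape and axes as the work, standing on the bench slot up, origin at its centre (26 mm above the bench), at any yaw; may be absent. Stays where it stands
- short1: a reject of the same 40 x 52 mm section and slot but sawn too short: 40 mm long in x instead of 66; origin at its centre, standing slot up on the bench, axes as the work's, at any yaw; may be absent
- short2: a reject of the same 40 x 52 mm section and slot but sawn too short: 40 mm long in x instead of 66; origin at its centre, standing slot up on the bench, axes as the work's, at any yaw; may be absent
- short3: a reject of the same 40 x 52 mm section and slot but sawn too short: 40 mm long in x instead of 66; origin at its centre, standing slot up on the bench, axes as the work's, at any yaw; may be absent
- miscut1: a reject of the full 66 x 40 x 52 mm outline with one corner milled away by mistake over its full height: the 24 mm (x) by 20 mm (y) corner at its +x +y is missing, so at x above +9 mm it is only 20 mm thick (y from -20 to 0). Origin at the centre of the full outline, standing slot up on the bench, at any yaw; may be absent
- miscut2: a reject of the full 66 x 40 x 52 mm outline with one corner milled away by mistake over its full height: the 24 mm (x) by 20 mm (y) corner at its +x +y is missing, so at x above +9 mm it is only 20 mm thick (y from -20 to 0). Origin at the centre of the full outline, standing slot up on the bench, at any yaw; may be absent
- wrench: bystander: a 200 mm open-ended wrench lying on the bench; leave it alone
- brush: bystander: a 190 mm brush lying on the bench; leave it alone
- hammer: bystander: a 280 mm hammer lying on the bench; leave it alone
- oil: bystander: an oil bottle, 60 mm across, 150 mm tall; leave it alone
- tin: bystander: a round tin, 76 mm across, 70 mm tall; leave it alone

How it is judged:
On the way, in this order (a step that is already met when the one before it is completed fails the run):
1. the vise jaw is slid open wide enough for the block's 52 mm height (value of joint jaw above 0.056 m), for 0.2 s.
2. the block is clamped again a quarter turn over, slotted face against the fixed jaw (x of work in the frame of vise_seat between -0.029 and -0.023 m and y of work in the frame of vise_seat between -0.015 and 0.015 m and z of work in the frame of vise_seat between 0.017 and 0.023 m and x of work_slot in the frame of vise_seat above -0.006 m and angle between the z axis of work and the x axis of vise, either way round below 0.07 rad and angle between the x axis of work and the y axis of vise, either way round below 0.07 rad and value of joint jaw between 0.0495 and 0.0545 m), for 0.3 s.
At the end, for the whole second after the job is handed in: Work on the vise bed (3 mm), slotted face to the fixed jaw (3 mm, 0.07 rad), within 15 mm of the jaws' middle; jaw closed on it (opening 52 mm within 2.5 mm). Every reject at rest in the tub, in any attitude. Every good block stands slot up within 5 cm of its start (all of step 2 and linear speed of each of work, short1, short2, short3, miscut1, miscut2, good1, good2, good3 below 0.02 m/s and x of short1 in the frame of tub_in between -0.125 and 0.125 m and y of short1 in the frame of tub_in between -0.095 and 0.095 m and z of short1 in the frame of tub_in between -0.005 and 0.065 m and x of short2 in the frame of tub_in between -0.125 and 0.125 m and y of short2 in the frame of tub_in between -0.095 and 0.095 m and z of short2 in the frame of tub_in between -0.005 and 0.065 m and x of short3 in the frame of tub_in between -0.125 and 0.125 m and y of short3 in the frame of tub_in between -0.095 and 0.095 m and z of short3 in the frame of tub_in between -0.005 and 0.065 m and x of miscut1 in the frame of tub_in between -0.125 and 0.125 m and y of miscut1 in the frame of tub_in between -0.095 and 0.095 m and z of miscut1 in the frame of tub_in between -0.005 and 0.065 m and x of miscut2 in the frame of tub_in between -0.125 and 0.125 m and y of miscut2 in the frame of tub_in between -0.095 and 0.095 m and z of miscut2 in the frame of tub_in between -0.005 and 0.065 m and distance of each of good1, good2, good3 from where it was at the start of the episode below 0.05 m and angle between each of good1, good2, good3's own z axis and vertical below 0.1 rad); the robot touches nothing.
It fails at once if a bystander (wrench, brush, hammer, oil, tin) is moved more than 4 cm (distance of any of wrench, brush, hammer, oil, tin from where it was at the start of the episode above 0.04 m).
Of short1, short2, short3, miscut1, miscut2 only 3 to 4 are there at a start; the rules pass over those that are not, and their reading is None.
Of good1, good2, good3 only 2 to 3 are there at a start; the rules pass over those that are not, and their reading is None.
At some moment in a run one of short1, short2, short3, miscut1, miscut2 may be knocked a few centimetres aside while the robot is not near it.
Once in a run the grip may slacken for a moment while it holds something.
It also fails if it takes over 210 s, if anything falls off the work surface, if the arm or the gripper's body presses on something with over 40 N, if the wrist force passes 120 N, or if a joint passes its speed limit or range.

## Robot

A 6-joint arm with a two-finger parallel gripper is mounted at the origin on the work surface. World frame = base frame: x ahead of the robot, y to its left, z up, the work surface at z = 0. Lengths are in m, angles in rad, forces in N, time in s.
With the tool pointing down it reaches from about 0.25 to 0.775 m from the base axis. Payload 4 kg.
Tool frame: the origin (TCP) lies midway between the tips of the shut fingers; the grasp point (between the pads) lies 19 mm behind it; z points along the fingers, y is the direction in which the jaws open and shut (so a half turn about z gives the same grasp; the last joint's range is limited). The gripper opens to 94 mm and grips with 3 to 60 N. Pads are 16 mm wide; open, the fingers measure 119 mm over their backs; the gripper's body (75 mm by 177 mm) begins 78 mm behind the grasp point.
Start: joints at [-1.251, 0.087, 1.371, -0, 1.684, -0.103], TCP at [0.226, -0.502, 0.206] pointing down, gripper open.
Joint ranges: [-3.1, 3.1], [-0.76, 2.03], [0.27, 2.55], [-1.08, 4.22], [0.17, 2.65], [-2.57, 2.57]. Speed limits (rad/s): [2.79, 2.79, 3.14, 3.14, 3.14, 3.14].

## Interface

Orientations are given as [roll, pitch, yaw] about the fixed x, y, z axes, in that order (R = Rz(yaw) Ry(pitch) Rx(roll)).
In Python, from bench import robot, cams gives the robot as it stands.
- The arm moves only by the tool step_arm, never from a script. Its argument "plan" is a list that holds one entry, the list of rows, each a list of 5 numbers: the shift along the world's x, y, z in mm, then the turn about the world's z in rad, then the opening in per cent of the stroke, from 0 (shut) to 100 (fully open). In form: [[[tx, ty, tz, turn, fingers], ...]]. A call has 1 to 8 rows; each row is the pose to reach, as a shift and turn from the pose commanded when the call began; what a row does not reach only later rows make up. A row lasts 1/12 s, in which the tool goes at most 41.7 mm and 7.16 degrees, less where a joint would pass 70% of its speed; a pose out of reach is approached as far as the arm can. A call with a gripper value outside its range is refused whole. The fingers move at their own pace and stop on an object; the grip force is fixed at half the most. Time passes only in rows, so rows that repeat a pose let the fingers close. It gives the time, the measured TCP pose, the force and the opening at its end, in the units of the state.
- robot.get_obs(): the state, without advancing time (a new reading comes with each control period).
- cams.snapshot(name): name is "scene" or "top" or "wrist"; returns a dict with "frame" (420x560x3 uint8, red, green, blue), "camera_matrix" (3x3 intrinsics, pixels), "origin" and "attitude" of the camera in the world; the wrist camera has in their place "T_tool_cam" (4x4, takes a point from camera to tool coordinates, whose origin is the TCP and whose axes are the flange's). Camera axes: x right, y down, z forward; pixel columns grow to the right and rows downward; lengths in m; the calibration is good to about 2 mm. A picture is of the moment at which its call begins: read the wrist's pose just before it. There is no depth.
- robot.close_job(): hands the job in, once; it reports no verdict.
The state is a dict: "time": time; "joint_positions": joint angles; "qvel": joint speeds; "joint_torque": joint torques, N m; "tool_pos": TCP position; "ee_rot": TCP orientation; "wrist_force": force on the tool from outside, world axes, zero at the start; "wrist_torque": the same for the moment, N m; "width": finger opening in m.
Only numpy, scipy, OpenCV 4.12 (cv2) and the standard library are available. Lean on these libraries where they do the work, as an engineer would, in place of code of your own. Each camera call takes 0.05 s, during which the arm holds its last target. There are 200 camera calls.

## Working session

There is one attempt and no reset: what is moved stays moved. The work goes in short steps, Python scripts to look and compute and a tool call to move; the robot and the scene stay as the last step left them, time stands still between calls to the robot, and variables do not carry over. Pictures are saved under pics/ and viewed, about 12 in all and at most 16, crops included, and the job is handed in when it is done.

Besides the shell and the picture viewer there is one more tool, called after "Request:" as name([rows], argument=value, ...), one row to a line, values as JSON. step_arm: Moves the arm, as the interface text tells. Its arguments: {"type":"object","properties":{"plan":{"type":"array"}},"required":["plan"]}

```bash
mkdir -p pics; ls
cat > h.py <<'E'
import numpy as np, cv2
from scipy.spatial.transform import Rotation as R
from bench import robot, cams
def snap(n, f=None):
    o=robot.get_obs(); s=cams.snapshot(n)
    if f: cv2.imwrite('pics/'+f, s['frame'][:,:,::-1])
    return o,s
E
python3 - <<'E'
from h import *
o,_=snap('top','top0.png'); s=_
for k in s:
    if k!='frame': print(k,np.round(s[k],4).tolist())
_,s=snap('scene','scene0.png')
for k in s:
    if k!='frame': print(k,np.round(s[k],4).tolist())
_,s=snap('wrist')
for k in s:
    if k!='frame': print(k,np.round(s[k],4).tolist())
print(o)
E
```

```text
pics
camera_matrix [[473.2017, 0.0, 276.2084], [0.0, 473.2017, 212.1684], [0.0, 0.0, 1.0]]
origin [0.3942, 0.0487, 1.1638]
attitude [-2.9855, -0.0296, -1.552]
camera_matrix [[381.6428, 0.0, 281.8371], [0.0, 381.6428, 207.743], [0.0, 0.0, 1.0]]
origin [1.0317, 0.3621, 0.6742]
attitude [-2.3852, 0.0074, 2.1752]
camera_matrix [[332.9563, 0.0, 281.2353], [0.0, 332.9563, 208.9361], [0.0, 0.0, 1.0]]
T_tool_cam [[0.0005, -0.9712, -0.2383, 0.07], [1.0, 0.0007, -0.0007, 0.0008], [0.0008, -0.2383, 0.9712, -0.1781], [0.0, 0.0, 0.0, 1.0]]
{'time': 0.0, 'joint_positions': array([-1.25108418e+00,  8.79517878e-02,  1.37226411e+00, -1.46077336e-05,
        1.68359121e+00, -1.03070355e-01]), 'qvel': array([ 1.18610681e-03,  3.71087781e-04, -1.12901005e-04,  4.74926065e-04,
       -6.05884401e-04,  3.44718567e-05]), 'joint_torque': array([-6.92183512e-04, -3.40178168e+01, -3.02432585e+01,  7.17940112e-02,
        3.28671292e-02, -1.90014812e-04]), 'tool_pos': array([ 0.22549556, -0.50104114,  0.20430094]), 'ee_rot': array([-3.13938846e+00, -2.13399169e-04,  4.22780637e-01]), 'wrist_force': array([-1.16281342, -0.43725592,  0.27261316]), 'wrist_torque': array([-0.04738226,  0.03915183,  0.05600598]), 'width': 0.09429693370286443}
```

View pics/top0.png

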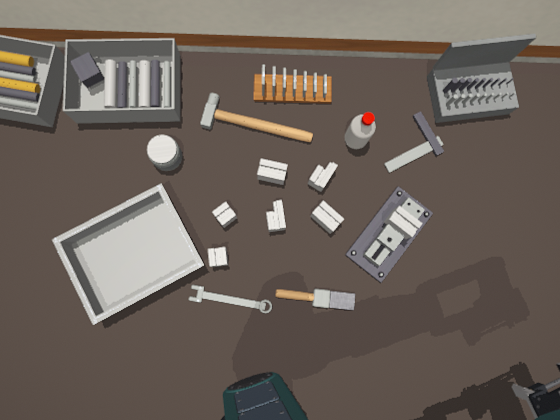

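View pics/scene0.png

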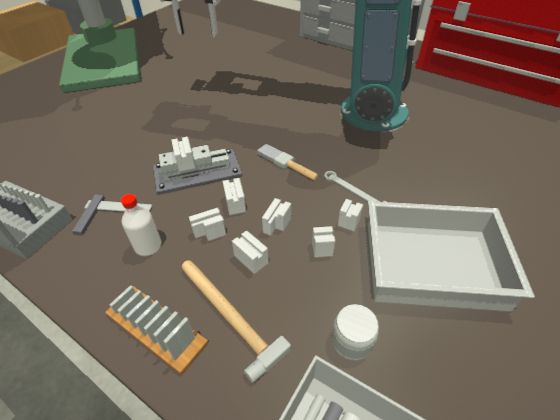

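Top view: six blocks at about (272,171), (323,176), (328,216), (276,216), (224,214), (218,257), vise (390,233), tub (128,253). The L-shapes at (323,176) and (276,216) look miscut, and the small ones at (224,214) and (218,257) look short.

```bash
cat >> h.py <<'E'
def cam_pose(o,s):
    if 'T_tool_cam' in s:
        T=np.eye(4);T[:3,:3]=R.from_euler('xyz',o['ee_rot']).as_matrix();T[:3,3]=o['tool_pos']
        M=T@np.array(s['T_tool_cam']); return M[:3,:3],M[:3,3]
    return R.from_euler('xyz',s['attitude']).as_matrix(),np.array(s['origin'])
def ray(o,s,px,z):
    A,p=cam_pose(o,s); px=np.atleast_2d(px).astype(float)
    d=np.c_[px,np.ones(len(px))]@np.linalg.inv(s['camera_matrix']).T@A.T
    return p+d*((z-p[2])/d[:,2])[:,None]
def proj(o,s,P):
    A,p=cam_pose(o,s); q=(np.atleast_2d(P)-p)@A@np.array(s['camera_matrix']).T
    return q[:,:2]/q[:,2:]
E
python3 - <<'E'
from h import *
o,s=snap('top'); f=s['frame'][:,:,::-1]
g=cv2.cvtColor(f,cv2.COLOR_BGR2GRAY)
c=f[150:280,200:440]; cv2.imwrite('pics/c1.png',cv2.resize(c,None,fx=3.3,fy=3.3,interpolation=cv2.INTER_CUBIC))
for th in (130,200):
  m=(g>th).astype(np.uint8)
  for k in cv2.findContours(m,cv2.RETR_EXTERNAL,cv2.CHAIN_APPROX_NONE)[0]:
    (x,y),(w,h),a=cv2.minAreaRect(k); A=cv2.contourArea(k)
    if A>60 and 190<x<440 and 150<y<290:
        b=cv2.boxPoints(((x,y),(w,h),a)); P=ray(o,s,b,0.052)
        e=(P[1]-P[0]),(P[2]-P[1]); 
        print(th,int(x),int(y),A,'ctr',np.round(P.mean(0)[:2],3),'sides',[round(float(np.linalg.norm(v))*1e3) for v in e],'yaw',[round(float(np.arctan2(v[1],v[0])),2) for v in e])
# tub rim
m=((g>110)).astype(np.uint8)
for k in cv2.findContours(m,cv2.RETR_EXTERNAL,cv2.CHAIN_APPROX_NONE)[0]:
    r=cv2.minAreaRect(k)
    if abs(r[0][0]-128)<20 and abs(r[0][1]-253)<20 and cv2.contourArea(k)>3000:
        P=ray(o,s,cv2.boxPoints(r),0.07); print('tub',np.round(P,3).tolist(),P.mean(0))
E
```

```text
130 216 256 297.0 ctr [0.462 0.156] sides [42, 43] yaw [-1.45, -3.01]
130 377 252 229.5 ctr [ 0.479 -0.221] sides [44, 45] yaw [-0.68, -2.24]
130 390 237 356.5 ctr [ 0.517 -0.254] sides [45, 50] yaw [-0.66, -2.23]
130 223 212 287.5 ctr [0.565 0.144] sides [42, 43] yaw [-0.87, -2.46]
130 327 215 463.5 ctr [ 0.565 -0.104] sides [43, 69] yaw [-0.71, -2.29]
130 274 214 383.5 ctr [0.564 0.022] sides [42, 69] yaw [-1.4, -2.98]
130 409 215 754.5 ctr [ 0.57  -0.301] sides [79, 73] yaw [-0.66, -2.23]
130 322 172 363.5 ctr [ 0.671 -0.092] sides [71, 42] yaw [-0.54, -2.13]
130 271 168 449.0 ctr [0.675 0.031] sides [43, 68] yaw [-0.19, -1.77]
130 408 156 466.0 ctr [ 0.716 -0.302] sides [126, 26] yaw [-1.07, -2.7]
200 217 256 224.0 ctr [0.463 0.155] sides [40, 39] yaw [-1.44, -3.0]
200 403 223 220.0 ctr [ 0.549 -0.285] sides [22, 69] yaw [-0.66, -2.23]
200 225 215 133.0 ctr [0.558 0.138] sides [39, 22] yaw [-0.89, -2.48]
200 325 218 224.5 ctr [ 0.558 -0.098] sides [22, 66] yaw [-0.7, -2.28]
200 408 216 141.0 ctr [ 0.568 -0.299] sides [15, 68] yaw [-0.67, -2.23]
200 220 208 78.5 ctr [0.575 0.152] sides [39, 14] yaw [-0.89, -2.48]
200 331 211 119.5 ctr [ 0.574 -0.113] sides [13, 65] yaw [-0.7, -2.28]
200 275 214 326.0 ctr [0.564 0.022] sides [40, 66] yaw [-1.4, -2.98]
200 271 172 191.5 ctr [0.666 0.033] sides [20, 65] yaw [-0.19, -1.77]
200 322 172 304.5 ctr [ 0.67  -0.092] sides [67, 40] yaw [-0.54, -2.12]
200 273 163 110.0 ctr [0.688 0.028] sides [13, 65] yaw [-0.19, -1.77]
tub [[0.491, 0.539, 0.07], [0.633, 0.291, 0.07], [0.436, 0.18, 0.07], [0.303, 0.425, 0.07]] [0.46578042 0.35857677 0.07      ]
```

View pics/c1.png

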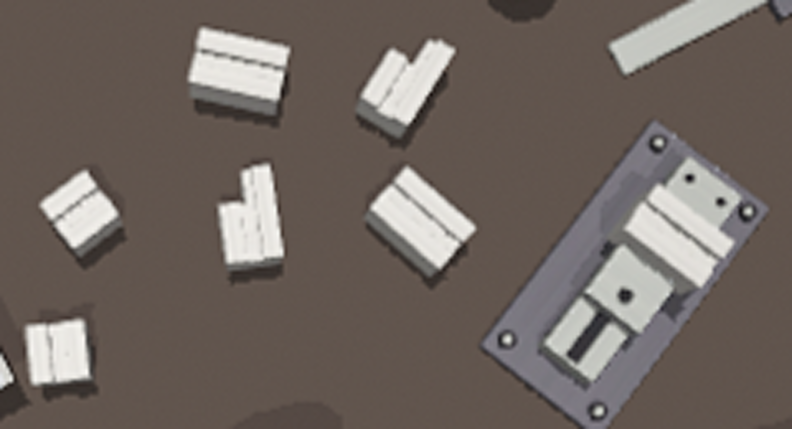

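The crop shows good blocks at (272,171) and (328,216), shorts at (224,214) and (218,257), and miscuts at (276,216) and (322,172). The work sits in the vise slot up. Next I'll measure the vise.

Run:
```python
from h import *
o,s=snap('top'); f=s['frame'][:,:,::-1]
g=cv2.cvtColor(f,cv2.COLOR_BGR2GRAY)
pts=[]
for k in cv2.findContours((g>200).astype(np.uint8),cv2.RETR_EXTERNAL,cv2.CHAIN_APPROX_NONE)[0]:
    (x,y),_,_=cv2.minAreaRect(k)
    if 398<x<413 and 210<y<228 and cv2.contourArea(k)>60: pts.append(k)
def rep(n,k,z):
    P=ray(o,s,cv2.boxPoints(cv2.minAreaRect(k)),z); e=P[1]-P[0],P[2]-P[1]
    print(n,np.round(P.mean(0),4),[round(float(np.linalg.norm(v))*1e3) for v in e],[round(float(np.arctan2(v[1],v[0])),3) for v in e])
rep('work',np.vstack(pts),.094)
I=f.astype(int); m=((I[:,:,0]-I[:,:,2]>4)).astype(np.uint8); m=cv2.morphologyEx(m,cv2.MORPH_CLOSE,np.ones((9,9)))
for k in cv2.findContours(m,cv2.RETR_EXTERNAL,cv2.CHAIN_APPROX_NONE)[0]:
    (x,y),_,_=cv2.minAreaRect(k)
    if 370<x<410 and 215<y<250 and cv2.contourArea(k)>500: rep('plate',k,.012)
for k in cv2.findContours((g>130).astype(np.uint8),cv2.RETR_EXTERNAL,cv2.CHAIN_APPROX_NONE)[0]:
    (x,y),_,_=cv2.minAreaRect(k)
    if 385<x<394 and 232<y<240: rep('jawtop',k,.064)
```

```text
work [ 0.5507 -0.278   0.094 ] [40, 66] [-0.667, -2.234]
plate [ 0.5296 -0.2617  0.012 ] [219, 110] [-0.653, -2.225]
jawtop [ 0.5152 -0.2509  0.064 ] [45, 49] [-0.663, -2.225]
```

Request:
step_arm([
  [[230,200,0,-0.9,100],[230,200,0,-0.9,100],[230,200,0,-0.9,100],[230,200,0,-0.9,100],[230,200,0,-0.9,100],[230,200,0,-0.9,100],[230,200,0,-0.9,100],[230,200,0,-0.9,100]],
])

```text
time: 0.92
tool_pos: [0.4566, -0.3004, 0.2055]
ee_rot: [3.141, -0.0, -0.483]
wrist_force: [-0.5, -0.3, -0.9]
width: 0.0941
```

Request:
step_arm([
  [[56,53,-20,-0.183,100],[56,53,-20,-0.183,100],[56,53,-20,-0.183,100],[56,53,-20,-0.183,100],[56,53,-20,-0.183,100]],
])

```text
time: 1.33
tool_pos: [0.5114, -0.2487, 0.1853]
ee_rot: [3.141, 0.001, -0.659]
wrist_force: [0.7, 0.7, -0.6]
width: 0.094
```

Run:
```python
from h import *
o,s=snap('wrist','w1.png')
print(o['tool_pos'],o['ee_rot'],o['wrist_force'])
S=np.array([.5665,-.2903]);u=np.array([.79,-.613]);v=np.array([.613,.79])
for n,a,b,z in [('seatR',0,-24,64),('seatL',0,24,64),('fixed far R',40,-24,64),('far L',40,24,64),('workc',-20,0,94),('w1',-40,33,94),('w2',0,33,94),('w3',0,-33,94),('w4',-40,-33,94),('jaw back',-85.5,24,64),('jaw back R',-85.5,-24,64)]:
    P=np.r_[S+(a*u+b*v)/1e3,z/1e3]; print(n,proj(o,s,P).round(0))
```

```text
[ 0.51142741 -0.24869941  0.18532333] [ 3.14071602e+00  5.40208339e-04 -6.59133472e-01] [ 0.65760198  0.6772895  -0.637207  ]
seatR [[309. 128.]]
seatL [[254. 128.]]
fixed far R [[310.  79.]]
far L [[253.  79.]]
workc [[281. 154.]]
w1 [[241. 179.]]
w2 [[239. 128.]]
w3 [[323. 128.]]
w4 [[322. 179.]]
jaw back [[255. 222.]]
jaw back R [[307. 222.]]
```

View pics/w1.png

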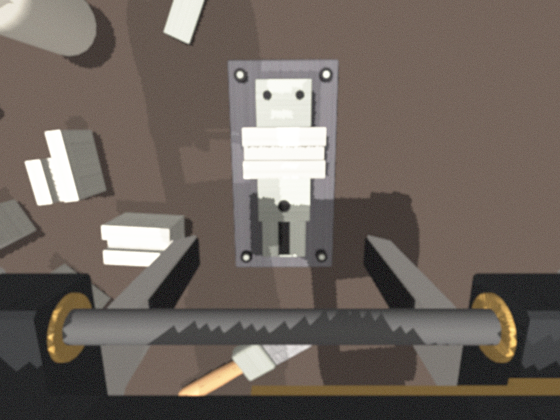

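Wrist view: the vise is square to the tool. The work spans columns 242–326 and rows 128–178, and the vise centreline at column 284 is about 2 mm off the tool's midline. I'll correct for that and slide the jaw open.

Request:
step_arm([
  [[-1,-2,-40,0,100],[-1,-2,-80,0,100],[-1,-2,-115,0,100],[-1,-2,-135,0,100],[-1,-2,-145,0,100],[-1,-2,-145,0,60],[-1,-2,-145,0,30],[-1,-2,-145,0,0]],
])

```text
time: 2.05
tool_pos: [0.5119, -0.2522, 0.0432]
ee_rot: [-3.141, -0.005, -0.661]
wrist_force: [0.0, 0.8, 0.7]
width: 0.0771
```

Request:
step_arm([
  [[0,0,0,0,0],[0,0,0,0,0],[0,0,0,0,0],[0,0,0,0,0]],
])

```text
time: 2.38
tool_pos: [0.5111, -0.2508, 0.0414]
ee_rot: [-3.142, -0.002, -0.66]
wrist_force: [-0.2, -0.3, 0.0]
width: 0.051
```

Request:
step_arm([
  [[0,0,0,0,0],[0,0,0,0,0],[-4,3,0,0,0],[-9,7,0,0,0],[-14,11,0,0,0],[-19,15,0,0,0],[-24,18.5,0,0,0],[-27,21,0,0,0]],
])

```text
time: 3.05
tool_pos: [0.485, -0.2311, 0.0412]
ee_rot: [3.141, -0.006, -0.66]
wrist_force: [4.1, -4.6, -1.4]
width: 0.0477
```

Request:
step_arm([
  [[0,0,0,0,0],[0,0,0,0,0],[0,0,0,0,0]],
])

```text
time: 3.3
tool_pos: [0.4843, -0.2306, 0.0412]
ee_rot: [3.141, -0.003, -0.66]
wrist_force: [2.5, -4.3, 1.5]
width: 0.0476
```

Request:
step_arm([
  [[0,0,0,0,100],[0,0,0,0,100],[0,0,0,0,100],[0,0,30,0,100],[0,0,70,0,100],[22,-17,78,0,100],[44,-34,78,0,100],[65,-50,78,0,100]],
])

```text
time: 3.97
tool_pos: [0.5499, -0.2798, 0.1202]
ee_rot: [-3.141, -0.002, -0.66]
wrist_force: [0.3, 0.4, -0.0]
width: 0.0936
```

Request:
step_arm([
  [[0,0,-20,0,100],[0,0,-40,0,100],[0,0,-60,0,100],[0,0,-60,0,100],[0,0,-60,0,0],[0,0,-60,0,0],[0,0,-60,0,0],[0,0,-60,0,0]],
])

```text
time: 4.63
tool_pos: [0.5496, -0.28, 0.0605]
ee_rot: [-3.141, -0.003, -0.66]
wrist_force: [0.3, -0.5, -0.2]
width: 0.0708
```

Request:
step_arm([
  [[0,0,0,0,0],[0,0,0,0,0],[0,0,0,0,0]],
])

```text
time: 4.88
tool_pos: [0.5493, -0.2802, 0.0602]
ee_rot: [3.141, -0.003, -0.66]
wrist_force: [-0.0, -0.2, 4.9]
width: 0.0661
```

Request:
step_arm([
  [[0,0,5,0,0],[0,0,10,0,0],[0,0,14,0,0],[0,0,14,0,0]],
])

```text
time: 5.22
tool_pos: [0.5488, -0.2796, 0.0728]
ee_rot: [-3.142, -0.0, -0.66]
wrist_force: [-0.1, -0.9, -4.0]
width: 0.0658
```

Request:
step_arm([
  [[2,-1.6,1.5,0,0],[4.2,-3.2,3,0,0],[6.3,-4.9,4.2,0,0],[8.6,-6.6,5,0,0],[11,-8.4,5.6,0,0],[13.2,-10.2,6.2,0,0],[13.2,-10.2,6.2,0,0]],
])

```text
time: 5.8
tool_pos: [0.5553, -0.2846, 0.075]
ee_rot: [3.141, 0.022, -0.659]
wrist_force: [-12.9, 8.3, -0.7]
width: 0.0658
```

Run:
```python
from h import *
o,s=snap('scene'); print(o['wrist_force'],o['tool_pos'])
f=s['frame'][:,:,::-1][110:210,130:270]; cv2.imwrite('pics/s2.png',cv2.resize(f,None,fx=5,fy=5,interpolation=cv2.INTER_CUBIC))
```

```text
[-12.93140277   8.33927314  -0.7444951 ] [ 0.55534515 -0.28457751  0.07500848]
```

View pics/s2.png

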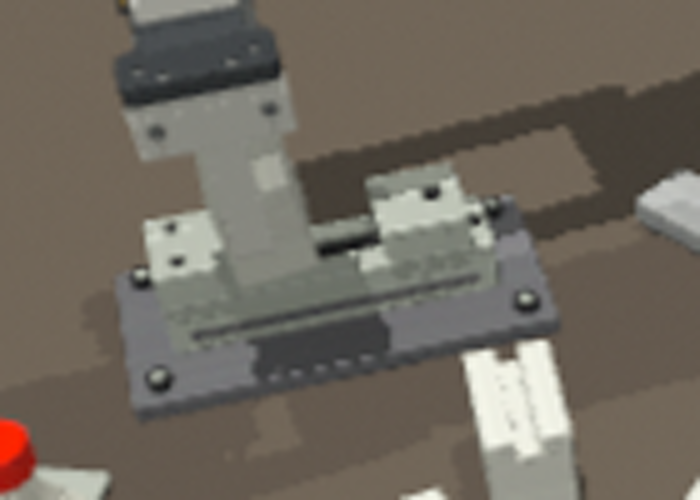

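Request:
step_arm([
  [[1.8,-1.4,1,0,0],[3.6,-2.8,2,0,0],[5.4,-4.2,2,0,0],[7.1,-5.6,2,0,0],[8.9,-7,2,0,0],[10.7,-8.4,2,0,0],[10.7,-8.4,2,0,0]],
])

```text
time: 6.43
tool_pos: [0.5663, -0.2931, 0.0764]
ee_rot: [3.141, 0.022, -0.659]
wrist_force: [-11.1, 8.7, -2.8]
width: 0.0659
```

Run:
```python
from h import *
o,s=snap('wrist','w2.png'); print(o['wrist_force'],o['tool_pos'])
f=s['frame'][:,:,::-1][60:400,130:430]; cv2.imwrite('pics/w2c.png',cv2.resize(f,None,fx=1.7,fy=1.7,interpolation=cv2.INTER_CUBIC))
```

```text
[-11.11067207   8.65750366  -2.84483748] [ 0.56632397 -0.29306715  0.0764162 ]
```

View pics/w2c.png

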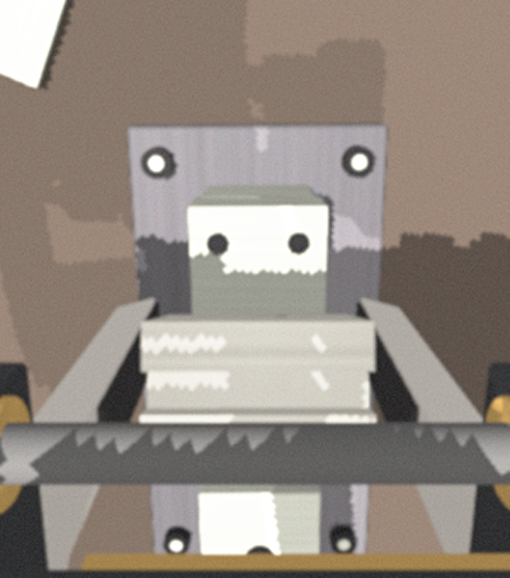

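The wrist view shows the block tipping the right way: its slotted top leans toward the fixed jaw and the force is steady at 14 N. Continuing.

Request:
step_arm([
  [[2.4,-1.9,-0.5,0,0],[4.8,-3.7,-1,0,0],[7.2,-5.6,-2,0,0],[9.5,-7.4,-3,0,0],[11.8,-9.2,-5,0,0],[14.2,-11,-8,0,0],[14.2,-11,-8,0,0]],
])

```text
time: 7.07
tool_pos: [0.5847, -0.3072, 0.0715]
ee_rot: [-3.142, 0.008, -0.66]
wrist_force: [-5.3, 4.2, -0.2]
width: 0.0654
```

Request:
step_arm([
  [[1.6,-1.2,-2,0,0],[3.2,-2.5,-4,0,0],[3.2,-2.5,-7,0,0],[3.2,-2.5,-10,0,0],[3.2,-2.5,-10,0,0]],
])

```text
time: 7.48
tool_pos: [0.5914, -0.3125, 0.0649]
ee_rot: [-3.141, -0.004, -0.66]
wrist_force: [0.0, 1.2, 4.6]
width: 0.0655
```

Run:
```python
from h import *
o,s=snap('wrist','w3.png'); print(o['wrist_force'],o['tool_pos'])
f=s['frame'][:,:,::-1][60:400,130:430]; cv2.imwrite('pics/w3c.png',cv2.resize(f,None,fx=1.7,fy=1.7,interpolation=cv2.INTER_CUBIC))
```

```text
[0.02208302 1.19384803 4.63839935] [ 0.59142141 -0.31248008  0.06486994]
```

View pics/w3c.png

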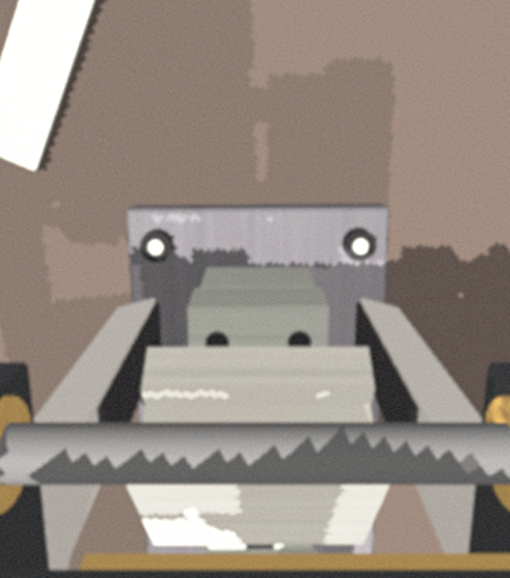

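```bash
cat > tv.py <<'E'
from h import *
s=cams.snapshot('wrist'); T=np.array(s['T_tool_cam']); K=np.array(s['camera_matrix'])
def row2x(r,z):  # tool x of image row at tool z (mid column)
    d=T[:3,:3]@np.linalg.inv(K)@np.array([281,r,1]); return (T[0,3]+d[0]*(z-T[2,3])/d[2])*1e3
E
python3 - <<'E'
from tv import *
print('bottom edge x',[(r,round(row2x(r,.001),1)) for r in(263,264,266)]); print('top edge x',[(r,round(row2x(r,-.039),1)) for r in(290,292,294)])
g=cv2.cvtColor(cv2.imread('pics/w3.png'),cv2.COLOR_BGR2GRAY)
print(g[255:312,270:290].mean(1).round().astype(int).tolist()); print(g[255:312,225:235].mean(1).round().astype(int).tolist())
E
```

```text
bottom edge x [(263, np.float64(-6.2)), (264, np.float64(-6.8)), (266, np.float64(-8.1))]
top edge x [(290, np.float64(-2.4)), (292, np.float64(-3.5)), (294, np.float64(-4.5))]
[162, 160, 157, 155, 157, 159, 162, 164, 172, 184, 191, 191, 190, 189, 189, 190, 190, 190, 190, 190, 187, 185, 182, 180, 179, 181, 185, 189, 190, 190, 189, 186, 186, 185, 184, 183, 183, 183, 183, 183, 183, 183, 183, 184, 185, 185, 186, 185, 186, 185, 187, 186, 177, 145, 105, 93, 104]
[92, 91, 93, 92, 91, 91, 89, 95, 123, 165, 188, 193, 192, 190, 189, 190, 191, 191, 191, 191, 189, 186, 183, 182, 181, 182, 184, 189, 190, 190, 188, 186, 185, 189, 206, 224, 233, 225, 207, 189, 184, 185, 185, 186, 186, 186, 186, 186, 187, 186, 187, 186, 177, 144, 105, 94, 106]
```

The pads seem to have slipped toward the slotted edge of the block. I'll slide the held block so it lies centred on top of the fixed jaw, release it there, back up and look.

Request:
step_arm([
  [[3,-2.3,-1,0,0],[6,-4.6,-1,0,0],[9,-6.9,-1,0,0],[11,-8.6,-1,0,0],[11,-8.6,-1,0,0]],
])

```text
time: 8.0
tool_pos: [0.5997, -0.3193, 0.0596]
ee_rot: [3.141, 0.006, -0.66]
wrist_force: [-3.6, 2.9, 0.2]
width: 0.0654
```

Run:
```python
from tv import *
o,s=snap('wrist','w4.png'); print(o['wrist_force'],o['tool_pos'],o['width'])
g=cv2.cvtColor(s['frame'],cv2.COLOR_RGB2GRAY)
print(g[250:312,270:290].mean(1).round().astype(int).tolist()); print(g[250:312,225:235].mean(1).round().astype(int).tolist())
f=s['frame'][:,:,::-1][60:400,130:430]
o,s=snap('scene'); h=s['frame'][:,:,::-1][100:200,140:250]
f=cv2.resize(f,None,fx=1.3,fy=1.3); h=cv2.resize(h,(int(110*4.42),442),interpolation=cv2.INTER_CUBIC)[:,:400]
cv2.imwrite('pics/w4c.png',np.hstack([f,h]))
```

```text
[-3.69681615  4.07762558  0.644103  ] [ 0.59962516 -0.31921234  0.05971503] 0.06548785887989657
[140, 141, 144, 145, 143, 144, 144, 144, 143, 143, 147, 155, 158, 160, 162, 164, 170, 182, 188, 190, 189, 189, 188, 189, 188, 188, 187, 184, 182, 179, 177, 180, 183, 187, 187, 187, 184, 184, 187, 189, 190, 190, 191, 190, 190, 190, 190, 191, 191, 191, 191, 190, 185, 184, 183, 183, 185, 177, 144, 105, 95, 106]
[93, 92, 93, 93, 94, 94, 93, 93, 91, 91, 93, 91, 92, 92, 90, 92, 114, 158, 184, 191, 188, 188, 188, 188, 189, 188, 189, 185, 182, 179, 180, 180, 184, 187, 189, 186, 185, 184, 193, 211, 221, 219, 207, 196, 191, 192, 191, 191, 192, 193, 192, 190, 188, 185, 183, 184, 186, 175, 144, 106, 94, 105]
```

View pics/w4c.png

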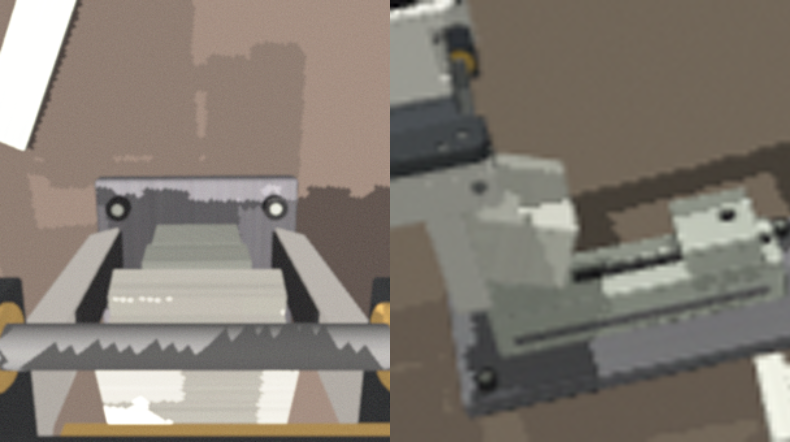

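The scene crop shows the block nearly flat on the fixed jaw, overhanging toward the moving jaw. Its centre of mass should be over the jaw, so I'll release it and look.

Request:
step_arm([
  [[0,0,0,0,78],[0,0,0,0,85],[0,0,0,0,100],[0,0,0,0,100],[0,0,30,0,100],[0,0,65,0,100],[-16,12,100,0,100],[-32,25,110,0,100]],
])

```text
time: 8.82
tool_pos: [0.5715, -0.2974, 0.1788]
ee_rot: [-3.141, -0.012, -0.661]
wrist_force: [-0.1, -0.1, 1.2]
width: 0.0941
```

Run:
```python
from tv import *
o,s=snap('wrist','w5.png'); print(o['wrist_force'],o['tool_pos'],o['width'])
f=s['frame'][:,:,::-1][30:330,180:380]
o,s=snap('scene','s5.png'); h=s['frame'][:,:,::-1][100:200,140:250]
f=cv2.resize(f,None,fx=1.5,fy=1.5); h=cv2.resize(h,(int(110*4.5),450),interpolation=cv2.INTER_CUBIC)
cv2.imwrite('pics/w5c.png',np.hstack([f,h]))
```

```text
[-0.73026119  1.46201089  1.40349711] [ 0.56940151 -0.29487557  0.18021477] 0.09416046261248867
```

View pics/w5c.png

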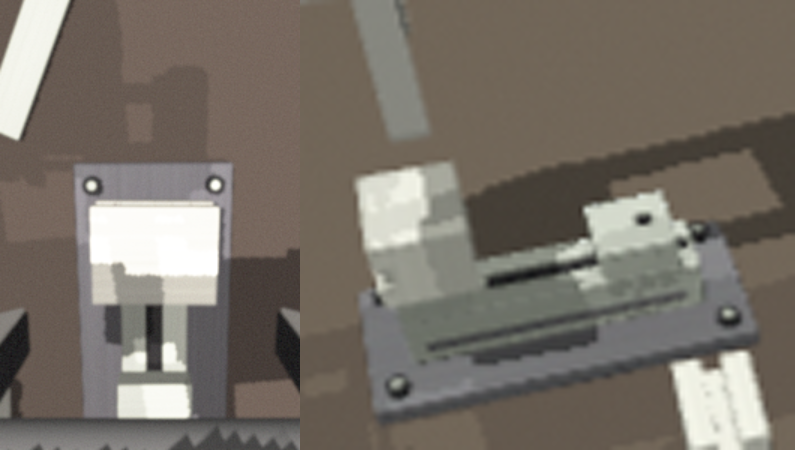

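The block now lies flat on top of the fixed jaw, plain side up, spanning wrist columns 239–325 and rows 167–232. I'll locate it.

Run:
```python
from h import *
o,s=snap('wrist'); 
g=cv2.cvtColor(s['frame'],cv2.COLOR_RGB2GRAY)
print(o['tool_pos'],o['ee_rot'])
print('rows160-',g[158:240,270:290].mean(1).round().astype(int).tolist())
print('row200',g[195:205,225:340].mean(0).round().astype(int).tolist())
P=ray(o,s,[[240,167],[325,167],[325,232],[241,232]],.104)
P=P[:,:2]; print(P.round(4).tolist(),P.mean(0))
u=np.array([.79,-.613]);v=np.array([.613,.79]); t=o['tool_pos'][:2]
print('tool rel u,v',((P-t)@u*1e3).round(1),((P-t)@v*1e3).round(1))
```

```text
[ 0.56973943 -0.29565619  0.17444608] [-3.14127358 -0.00571444 -0.6599567 ]
rows160- [139, 137, 138, 138, 135, 132, 145, 196, 236, 233, 203, 217, 247, 253, 253, 253, 253, 253, 253, 253, 253, 253, 253, 253, 252, 253, 253, 253, 252, 253, 253, 253, 254, 253, 253, 253, 253, 253, 253, 253, 253, 253, 253, 253, 253, 253, 253, 253, 252, 251, 251, 252, 253, 251, 237, 199, 164, 154, 155, 158, 157, 155, 156, 156, 154, 152, 152, 154, 156, 156, 154, 153, 153, 153, 152, 150, 144, 127, 105, 85, 77, 78]
row200 [96, 95, 94, 95, 99, 112, 130, 136, 136, 134, 135, 137, 143, 190, 250, 254, 255, 255, 255, 255, 255, 255, 255, 255, 255, 254, 254, 255, 254, 251, 251, 252, 252, 252, 253, 253, 253, 253, 252, 253, 252, 252, 252, 253, 252, 252, 252, 252, 252, 252, 253, 252, 252, 252, 252, 252, 252, 252, 252, 252, 253, 254, 255, 255, 255, 255, 255, 255, 255, 255, 255, 255, 255, 255, 255, 255, 255, 255, 255, 255, 255, 255, 255, 254, 254, 254, 254, 254, 254, 254, 254, 254, 254, 254, 254, 254, 254, 254, 254, 255, 241, 151, 95, 104, 123, 135, 138, 134, 114, 90, 86, 89, 90, 92, 92]
[[0.6218, -0.2961], [0.583, -0.3462], [0.5419, -0.3163], [0.5822, -0.2644]] [ 0.58222399 -0.30576041]
tool rel u,v [41.4 41.4 -9.3 -9.3] [ 31.6 -31.8 -33.4  32.3]
```

Request:
step_arm([
  [[6,-5,-20,0,100],[12.6,-9.8,-40,0,100],[12.6,-9.8,-70,0,100],[12.6,-9.8,-95,0,100],[12.6,-9.8,-103,0,100],[12.6,-9.8,-103,0,100]],
])

```text
time: 9.52
tool_pos: [0.579, -0.3038, 0.0625]
ee_rot: [3.14, 0.011, -0.661]
wrist_force: [-1.1, -0.6, -0.3]
width: 0.0941
```

Request:
step_arm([
  [[2,-1.5,3,0,100],[2,-1.5,3,0,0],[2,-1.5,3,0,0],[2,-1.5,3,0,0],[2,-1.5,3,0,0],[2,-1.5,3,0,0],[2,-1.5,3,0,0],[2,-1.5,3,0,0]],
])

```text
time: 10.18
tool_pos: [0.5839, -0.3071, 0.073]
ee_rot: [3.141, -0.002, -0.66]
wrist_force: [-0.4, -1.1, 3.2]
width: 0.0656
```

Request:
step_arm([
  [[0,0,0,0,0],[0,0,4,0,0],[0,0,10,0,0],[0,0,16,0,0],[0,0,20,0,0],[0,0,20,0,0]],
])

```text
time: 10.68
tool_pos: [0.5841, -0.3068, 0.0927]
ee_rot: [-3.141, -0.001, -0.66]
wrist_force: [0.0, -0.2, -2.4]
width: 0.0659
```

Request:
step_arm([
  [[-20,15.5,0,0,0],[-40,31,0,0,0],[-40,31,0,0,0],[-40,31,-12,0,0],[-40,31,-24,0,0],[-40,31,-34,0,0],[-40,31,-38,0,0],[-40,31,-38,0,0]],
])

```text
time: 11.35
tool_pos: [0.5432, -0.2755, 0.0518]
ee_rot: [3.141, 0.003, -0.66]
wrist_force: [-0.0, 0.5, -3.8]
width: 0.0659
```

Request:
step_arm([
  [[0,0,-2,0,0],[0,0,-4,0,0],[0,0,-5,0,0],[0,0,-6,0,0],[0,0,-6,0,0]],
])

```text
time: 11.77
tool_pos: [0.5443, -0.2762, 0.0509]
ee_rot: [3.141, -0.003, -0.66]
wrist_force: [-3.0, 1.6, 7.2]
width: 0.0659
```

Request:
step_arm([
  [[0.8,-0.6,3,0,0],[1.6,-1.2,3,0,0],[2.4,-1.8,3,0,0],[3.2,-2.5,3,0,0],[4,-3.1,3,0,0],[4,-3.1,3,0,0]],
])

```text
time: 12.27
tool_pos: [0.5475, -0.2786, 0.0509]
ee_rot: [3.142, 0.001, -0.66]
wrist_force: [-1.2, 2.2, 0.2]
width: 0.0661
```

Request:
step_arm([
  [[0.8,-0.6,0,0,0],[1.6,-1.2,0,0,0],[2.4,-1.8,0,0,0],[2.4,-1.8,0,0,0]],
])

```text
time: 12.6
tool_pos: [0.5489, -0.2796, 0.0509]
ee_rot: [3.141, 0.004, -0.66]
wrist_force: [-5.4, 3.9, 3.9]
width: 0.066
```

Request:
step_arm([
  [[0,0,0,0,76],[0,0,0,0,90],[0,0,0,0,100],[0,0,20,0,100],[0,0,60,0,100],[-20,15,60,0,100],[-44,33,60,0,100],[-66,50,60,0,100]],
])

```text
time: 13.27
tool_pos: [0.4843, -0.2308, 0.1118]
ee_rot: [-3.141, -0.003, -0.661]
wrist_force: [0.4, 0.2, 0.4]
width: 0.094
```

Request:
step_arm([
  [[0,0,0,0,100],[0,0,0,0,100]],
])

```text
time: 13.43
tool_pos: [0.4838, -0.2303, 0.111]
ee_rot: [3.142, -0.002, -0.66]
wrist_force: [0.5, 0.4, 0.0]
width: 0.0941
```

Run:
```python
from h import *
o,s=snap('wrist','w6.png'); print(o['tool_pos'])
f=s['frame'][:,:,::-1][20:320,150:410]
o,s=snap('scene','s6.png'); h=s['frame'][:,:,::-1][100:200,140:250]
f=cv2.resize(f,None,fx=1.15,fy=1.5); h=cv2.resize(h,(int(110*4.5),450),interpolation=cv2.INTER_CUBIC)
cv2.imwrite('pics/w6c.png',np.hstack([f,h]))
```

```text
[ 0.48377661 -0.23028526  0.1109566 ]
```

View pics/w6c.png

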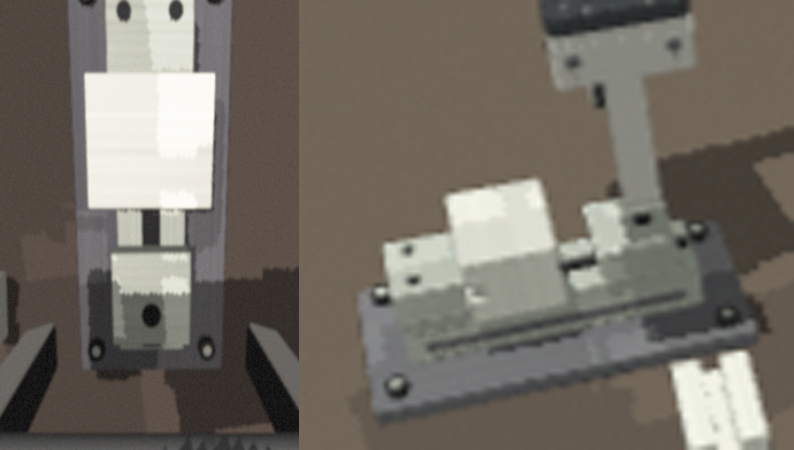

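The block is seated flat between the jaws against the fixed jaw and centred across them, with a plain side up. Now I'll close the jaw.

Request:
step_arm([
  [[0,0,-30,0,100],[0,0,-60,0,100],[0,0,-70,0,100],[0,0,-70,0,50],[0,0,-70,0,0],[0,0,-70,0,0],[0,0,-70,0,0],[0,0,-70,0,0]],
])

```text
time: 14.2
tool_pos: [0.4852, -0.2313, 0.0426]
ee_rot: [-3.141, -0.003, -0.66]
wrist_force: [0.2, 0.2, -0.2]
width: 0.0643
```

Request:
step_arm([
  [[0,0,0,0,0],[0,0,0,0,0],[4,-3.1,0,0,0],[8,-6.2,0,0,0],[12,-9.3,0,0,0],[16,-12.4,0,0,0],[18,-14,0,0,0],[18,-14,0,0,0]],
])

```text
time: 14.87
tool_pos: [0.5019, -0.2441, 0.0414]
ee_rot: [-3.141, 0.002, -0.66]
wrist_force: [-2.8, 2.9, 5.0]
width: 0.0479
```

Request:
step_arm([
  [[2,-1.5,0,0,0],[4,-3.1,0,0,0],[6,-4.7,0,0,0],[8,-6.2,0,0,0],[8,-6.2,0,0,0]],
])

```text
time: 15.28
tool_pos: [0.5039, -0.2457, 0.041]
ee_rot: [3.141, 0.019, -0.659]
wrist_force: [-17.9, 12.3, 16.8]
width: 0.0477
```

Request:
step_arm([
  [[-3,2,0,0,60],[-3,2,0,0,100],[-3,2,0,0,100],[-3,2,30,0,100],[-3,2,70,0,100],[-23,17,110,0,100],[-43,33,130,0,100],[-43,33,130,0,100]],
])

```text
time: 15.95
tool_pos: [0.4684, -0.218, 0.1786]
ee_rot: [-3.14, -0.013, -0.66]
wrist_force: [0.5, -0.4, 1.3]
width: 0.0934
```

Run:
```python
from h import *
o,s=snap('wrist','w7.png'); o,s=snap('wrist','w7.png'); print(o['tool_pos'],o['ee_rot'])
f=s['frame'][:,:,::-1]; g=cv2.cvtColor(f,cv2.COLOR_BGR2GRAY)
u=np.array([.79,-.613]); S=np.array([.565,-.2925])
print(proj(o,s,[np.r_[S+a*u/1e3,z] for a,z in((40,.064),(0,.064),(0,.082),(-52,.082),(-52,.064),(-97,.064))]).round(1).tolist())
c=f[20:270,180:380]; c=cv2.resize(c,None,fx=1.8,fy=1.8)
o,s=snap('top','t7.png'); h=cv2.resize(s['frame'][:,:,::-1][140:290,190:340],None,fx=3,fy=3)
cv2.imwrite('pics/w7c.png',np.hstack([c,h]))
```

```text
[ 0.46856986 -0.21849385  0.1752963 ] [-3.1406084  -0.0098733  -0.65986021]
[[281.7, 8.2], [281.6, 63.0], [281.6, 58.3], [281.6, 128.8], [281.6, 128.9], [281.5, 181.6]]
```

View pics/w7c.png

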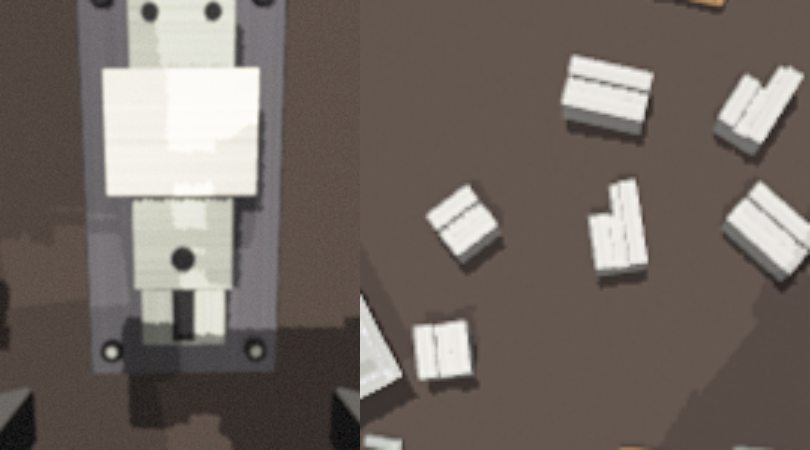

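The work is clamped square. Its measured edges (rows 58 and 128) and the jaw back (row 181) match the predictions for a 52 mm opening. Next come the rejects; I'll measure them by script from the top view.

```bash
cat > rej.py <<'E'
from h import *
def blocks(s):
    g=cv2.cvtColor(s['frame'],cv2.COLOR_RGB2GRAY); m=cv2.morphologyEx((g>195).astype(np.uint8),cv2.MORPH_CLOSE,np.ones((3,3)))
    for k in cv2.findContours(m,cv2.RETR_EXTERNAL,cv2.CHAIN_APPROX_NONE)[0]:
        A=cv2.contourArea(k); r=cv2.minAreaRect(k)
        if not(90<A<600 and 195<r[0][0]<350 and 150<r[0][1]<275): continue
        P=ray(None,s,cv2.boxPoints(r),.052)[:,:2]; e=[P[1]-P[0],P[2]-P[1]]; e.sort(key=lambda v:-np.linalg.norm(v))
        C=ray(None,s,k.reshape(-1,2).mean(0),.052)[0,:2]
        M=cv2.moments(k); G=ray(None,s,[M['m10']/M['m00'],M['m01']/M['m00']],.052)[0,:2]
        print(np.array(r[0]).round(),'area',A,'ctr',P.mean(0).round(4),[round(np.linalg.norm(v)*1e3) for v in e],'long yaw',round(np.arctan(e[0][1]/e[0][0]),3),'centroid off mm',((G-P.mean(0))*1e3).round(1))
if __name__=='__main__':
    o,s=snap('top','t.png'); blocks(s)
    print('oil base',ray(None,s,[[355,146]],0)[0].round(3), 'cap',ray(None,s,[[368,119]],.15)[0].round(3)); print(o['tool_pos'],o['ee_rot'])
E
python3 rej.py
```

```text
[217. 256.] area 260.0 ctr [0.4623 0.1555] [41, 40] long yaw 0.146 centroid off mm [-0.2 -0.1]
[224. 213.] area 246.5 ctr [0.5649 0.1438] [40, 39] long yaw 0.683 centroid off mm [-0. -0.]
[327. 215.] area 398.5 ctr [ 0.5652 -0.1032] [64, 39] long yaw 0.861 centroid off mm [-0.3 -0.3]
[275. 215.] area 338.0 ctr [0.5641 0.022 ] [67, 40] long yaw 0.164 centroid off mm [-4.6 -3.1]
[323. 172.] area 317.0 ctr [ 0.6702 -0.0919] [67, 40] long yaw -0.536 centroid off mm [-5.1  0.4]
[272. 169.] area 394.5 ctr [0.6746 0.0312] [65, 40] long yaw 1.372 centroid off mm [ 0. -0.]
oil base [ 0.754 -0.181  0.   ] cap [ 0.772 -0.181  0.15 ]
[ 0.46733311 -0.21807546  0.17033364] [ 3.14145949e+00 -1.05409259e-03 -6.60327793e-01]
```

Request:
step_arm([
  [[28,20,0,0.124,85],[58,40,0,0.124,85],[90,62,0,0.124,85],[122,84,-20,0.124,85],[155,106,-45,0.124,85],[185,127,-68,0.124,85],[193,132,-70,0.124,85],[193,132,-70,0.124,85]],
])

```text
time: 16.82
tool_pos: [0.6596, -0.0826, 0.0923]
ee_rot: [3.139, 0.011, -0.533]
wrist_force: [-0.1, -0.3, 0.0]
width: 0.0797
```

Request:
step_arm([
  [[0,0,0,0,85],[0,0,0,0,85]],
])

```text
time: 16.98
tool_pos: [0.6594, -0.0865, 0.0994]
ee_rot: [3.14, 0.002, -0.537]
wrist_force: [0.7, -0.2, 0.0]
width: 0.0799
```

Run:
```python
from h import *
o,s=snap('wrist','w8.png'); print(o['tool_pos'],o['ee_rot'])
print(proj(o,s,[[.660,-.0858,.052],[.6702,-.0919,.052],[.5652,-.1032,.052]]).round())
```

```text
[ 0.65944387 -0.08650754  0.09942583] [ 3.14021640e+00  1.82325524e-03 -5.36857742e-01]
[[281. 229.]
 [281. 212.]
 [364. 320.]]
```

View pics/w8.png

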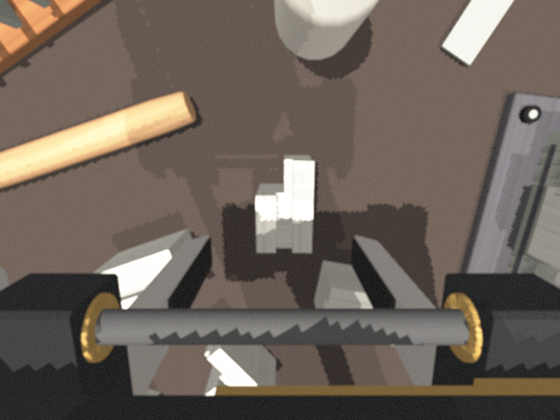

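Miscut B is under the tool at columns 254–315 and rows 155–252, with its full end toward the tool. It's clear of the good block near (345,290). Grasping it.

Request:
step_arm([
  [[-1,-2,-30,0,85],[-1,-2,-60,0,85],[-1,-2,-78,0,85],[-1,-2,-83,0,85],[-1,-2,-83,0,0],[-1,-2,-83,0,0],[-1,-2,-83,0,0],[-1,-2,-83,0,0]],
])

```text
time: 17.7
tool_pos: [0.6605, -0.0883, 0.0205]
ee_rot: [-3.14, -0.004, -0.537]
wrist_force: [0.2, -0.5, 0.5]
width: 0.0566
```

Request:
step_arm([
  [[0,0,0,0,0],[0,0,0,0,0],[0,0,0,0,0],[0,0,20,0,0],[0,0,50,0,0],[0,0,85,0,0],[0,0,100,0,0],[0,0,100,0,0]],
])

```text
time: 18.37
tool_pos: [0.6617, -0.0881, 0.1233]
ee_rot: [-3.139, -0.009, -0.536]
wrist_force: [1.4, -1.1, -1.5]
width: 0.0396
```

Request:
step_arm([
  [[-12,34,0,0.1,0],[-24,68,0,0.2,0],[-36,102,0,0.3,0],[-48,136,0,0.4,0],[-60,170,0,0.5,0],[-72,204,0,0.6,0],[-84,238,0,0.7,0],[-96,272,0,0.8,0]],
])

```text
time: 19.03
tool_pos: [0.5606, 0.1856, 0.1147]
ee_rot: [-3.141, 0.005, 0.269]
wrist_force: [0.3, 1.3, -3.8]
width: 0.04
```

Request:
step_arm([
  [[-12,34,0,0.1,0],[-24,68,0,0.2,0],[-36,102,0,0.257,0],[-48,136,0,0.257,0],[-48,136,0,0.257,0],[-48,136,0,0.257,0]],
])

```text
time: 19.53
tool_pos: [0.5126, 0.3216, 0.1148]
ee_rot: [-3.142, 0.005, 0.525]
wrist_force: [0.1, -0.5, -3.2]
width: 0.04
```

Run:
```python
from h import *
o,s=snap('wrist','w9.png'); print(o['tool_pos'],o['ee_rot'],o['width'],o['wrist_force'])
```

```text
[0.51263806 0.3216064  0.11475344] [-3.14153019  0.00476116  0.52472792] 0.04002115506979134 [ 0.09696987 -0.51777165 -3.17685162]
```

View pics/w9.png

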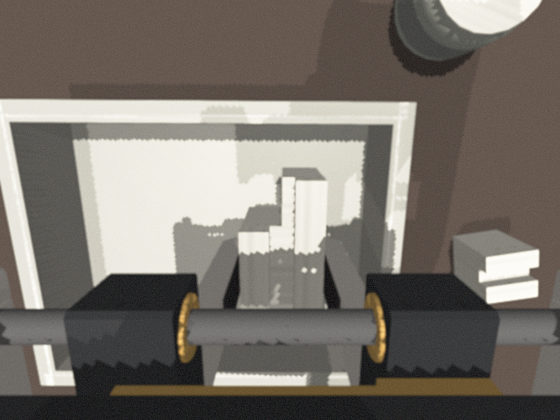

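The miscut is held over the tub, well inside the walls and square to it. Lowering and releasing.

Request:
step_arm([
  [[0,0,-30,0,0],[0,0,-60,0,0],[0,0,-82,0,0],[0,0,-88,0,0],[0,0,-90,0,0],[0,0,-90,0,65],[0,0,-90,0,65],[0,0,-90,0,65]],
])

```text
time: 20.25
tool_pos: [0.5169, 0.3208, 0.0302]
ee_rot: [3.141, -0.005, 0.52]
wrist_force: [-0.4, -0.2, 0.4]
width: 0.0565
```

Request:
step_arm([
  [[0,0,0,0,65],[0,0,30,0,65],[0,0,65,0,65],[0,0,95,0,65],[0,0,95,0,65]],
])

```text
time: 20.67
tool_pos: [0.5193, 0.3226, 0.1326]
ee_rot: [3.141, -0.017, 0.521]
wrist_force: [0.7, 0.5, 1.5]
width: 0.0607
```

```bash
python3 rej.py
```

```text
[217. 256.] area 249.5 ctr [0.4628 0.1552] [40, 39] long yaw 0.146 centroid off mm [-0.6 -0.3]
[224. 213.] area 254.5 ctr [0.5651 0.1438] [40, 40] long yaw -0.89 centroid off mm [-0.1 -0. ]
[328. 215.] area 415.0 ctr [ 0.5651 -0.104 ] [66, 40] long yaw 0.856 centroid off mm [-0.6 -0.2]
[275. 215.] area 339.0 ctr [0.5641 0.022 ] [67, 40] long yaw 0.164 centroid off mm [-4.6 -3.1]
[272. 169.] area 397.5 ctr [0.6745 0.031 ] [66, 40] long yaw 1.372 centroid off mm [-0.   0.1]
oil base [ 0.754 -0.181  0.   ] cap [ 0.772 -0.181  0.15 ]
[0.51930991 0.32262599 0.1325897 ] [ 3.1406055  -0.01674237  0.52102034]
```

Request:
step_arm([
  [[4,-37,0,-0.1,65],[8,-75,0,-0.2,65],[13,-113,0,-0.3,65],[18,-150,-5,-0.357,85],[23,-188,-10,-0.357,85],[28,-226,-20,-0.357,85],[32,-264,-25,-0.357,85],[36,-301,-25,-0.357,85]],
])

```text
time: 21.38
tool_pos: [0.5494, 0.0175, 0.0953]
ee_rot: [-3.141, 0.004, 0.164]
wrist_force: [0.6, 0.2, -0.1]
width: 0.0795
```

Request:
step_arm([
  [[0,0,0,0,85],[0,0,0,0,85],[0,0,0,0,85]],
])

```text
time: 21.63
tool_pos: [0.5507, 0.0198, 0.0972]
ee_rot: [-3.141, 0.001, 0.163]
wrist_force: [0.1, -0.6, 0.2]
width: 0.08
```

Run:
```python
from h import *
o,s=snap('wrist','w10.png'); print(o['tool_pos'],o['ee_rot'])
g=cv2.cvtColor(s['frame'],cv2.COLOR_RGB2GRAY); m=cv2.morphologyEx((g>140).astype(np.uint8),cv2.MORPH_CLOSE,np.ones((5,5)))
for k in cv2.findContours(m,cv2.RETR_EXTERNAL,cv2.CHAIN_APPROX_NONE)[0]:
    if cv2.contourArea(k)>800: print(cv2.boundingRect(k),cv2.contourArea(k))
print(proj(o,s,[[.5523,.020,.052],[.5641,.022,.052]]).round())
```

```text
[0.55066106 0.01975668 0.09724514] [-3.14067360e+00  6.30192309e-04  1.63413927e-01]
(410, 185, 99, 89) 4855.0
(255, 161, 60, 76) 3223.5
(66, 141, 84, 80) 3490.5
(238, 0, 124, 90) 7015.0
[[281. 228.]
 [281. 211.]]
```

Request:
step_arm([
  [[1,-2.5,-30,0,85],[1,-2.5,-60,0,85],[1,-2.5,-76,0,85],[1,-2.5,-81,0,85],[1,-2.5,-81,0,0],[1,-2.5,-81,0,0],[1,-2.5,-81,0,0],[1,-2.5,-81,0,0]],
])

```text
time: 22.35
tool_pos: [0.5535, 0.0171, 0.0187]
ee_rot: [3.141, -0.004, 0.164]
wrist_force: [0.1, -0.1, -0.3]
width: 0.0566
```

Request:
step_arm([
  [[0,0,0,0,0],[0,0,0,0,0],[0,0,0,0,0],[0,0,20,0,0],[0,0,50,0,0],[0,0,85,0,0],[0,0,100,0,0],[0,0,100,0,0]],
])

```text
time: 23.02
tool_pos: [0.5548, 0.0164, 0.1216]
ee_rot: [3.139, -0.009, 0.164]
wrist_force: [1.6, -0.7, -1.8]
width: 0.0397
```

Request:
step_arm([
  [[-13,32,0,0.09,0],[-27,65,0,0.18,0],[-41,98,0,0.27,0],[-55,131,0,0.357,0],[-69,164,0,0.357,0],[-83,197,0,0.357,0],[-97,230,0,0.357,0],[-109,260,0,0.357,0]],
])

```text
time: 23.68
tool_pos: [0.4404, 0.2778, 0.114]
ee_rot: [-3.141, 0.004, 0.521]
wrist_force: [0.5, 0.2, -2.7]
width: 0.0394
```

Request:
step_arm([
  [[0,0,0,0,0],[0,0,0,0,0],[0,0,0,0,0]],
])

```text
time: 23.93
tool_pos: [0.4421, 0.276, 0.1147]
ee_rot: [3.141, 0.004, 0.521]
wrist_force: [-0.3, 0.3, -3.2]
width: 0.0395
```

Run:
```python
from h import *
o,s=snap('wrist','w11.png'); print(o['tool_pos'],o['ee_rot'],o['width'],o['wrist_force'])
```

```text
[0.44210953 0.27598131 0.11472143] [3.14086159 0.00357637 0.52118379] 0.03952352116548087 [-0.3423344   0.2637934  -3.15983205]
```

View pics/w11.png

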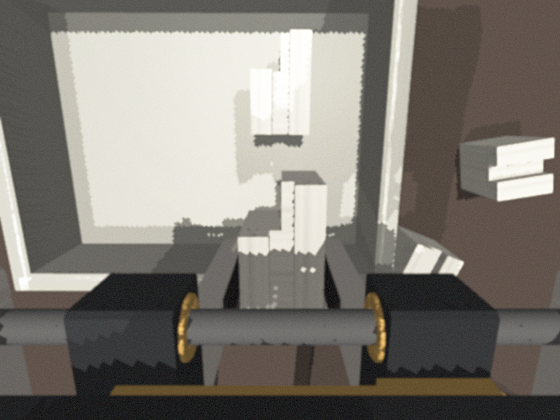

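Miscut B stands in the tub at about (280,80). The second miscut hangs over the near half with about 15 mm to the wall. Lowering it.

Request:
step_arm([
  [[4,2,-30,0,0],[4,2,-60,0,0],[4,2,-82,0,0],[4,2,-88,0,0],[4,2,-90,0,0],[4,2,-90,0,65],[4,2,-90,0,65],[4,2,-90,0,65]],
])

```text
time: 24.65
tool_pos: [0.4491, 0.2795, 0.0296]
ee_rot: [3.141, -0.006, 0.52]
wrist_force: [0.2, 0.1, -0.0]
width: 0.0564
```

Request:
step_arm([
  [[0,0,0,0,65],[0,0,30,0,65],[0,0,65,0,65],[0,0,95,0,65],[0,0,95,0,65]],
])

```text
time: 25.07
tool_pos: [0.4515, 0.2811, 0.131]
ee_rot: [3.14, -0.016, 0.521]
wrist_force: [0.6, 0.5, 1.7]
width: 0.0607
```

```bash
python3 rej.py
```

```text
[217. 256.] area 247.0 ctr [0.4626 0.1552] [39, 39] long yaw 0.146 centroid off mm [-0.5 -0.1]
[224. 213.] area 253.5 ctr [0.5653 0.1436] [40, 40] long yaw 0.666 centroid off mm [-0.2  0.1]
[328. 215.] area 422.5 ctr [ 0.5649 -0.1038] [66, 40] long yaw 0.856 centroid off mm [-0.1 -0.3]
[272. 169.] area 399.0 ctr [0.6746 0.0313] [67, 40] long yaw 1.372 centroid off mm [-0.1 -0.1]
oil base [ 0.754 -0.181  0.   ] cap [ 0.772 -0.181  0.15 ]
[0.45146152 0.28113493 0.13099049] [ 3.14035592 -0.01649053  0.52106399]
```

Request:
step_arm([
  [[25,-28,0,0.1,65],[50,-57,0,0.15,85],[75,-86,0,0.15,85],[100,-115,-10,0.15,85],[119,-137,-20,0.15,85],[119,-137,-25,0.15,85],[119,-137,-25,0.15,85],[119,-137,-25,0.15,85]],
])

```text
time: 25.78
tool_pos: [0.5648, 0.1421, 0.0955]
ee_rot: [-3.14, 0.002, 0.671]
wrist_force: [0.4, 0.3, 0.6]
width: 0.0797
```

Request:
step_arm([
  [[1,0,-30,0,85],[1,0,-60,0,85],[1,0,-75,0,85],[1,0,-80,0,85],[1,0,-80,0,0],[1,0,-80,0,0],[1,0,-80,0,0],[1,0,-80,0,0]],
])

```text
time: 26.45
tool_pos: [0.5683, 0.1424, 0.0189]
ee_rot: [3.14, -0.003, 0.671]
wrist_force: [0.4, 0.2, 0.1]
width: 0.0563
```

Request:
step_arm([
  [[0,0,0,0,0],[0,0,0,0,0],[0,0,0,0,0],[0,0,20,0,0],[0,0,50,0,0],[0,0,85,0,0],[0,0,100,0,0],[0,0,100,0,0]],
])

```text
time: 27.12
tool_pos: [0.5699, 0.1421, 0.1219]
ee_rot: [3.137, -0.008, 0.671]
wrist_force: [0.9, 0.1, -1.9]
width: 0.0399
```

Request:
step_arm([
  [[-12,36,0,-0.1,0],[-24,72,0,-0.15,0],[-36,108,0,-0.15,0],[-48,144,0,-0.15,0],[-60,180,0,-0.15,0],[-72,216,0,-0.15,0],[-84,252,0,-0.15,0],[-96,289,0,-0.15,0]],
])

```text
time: 27.78
tool_pos: [0.4692, 0.4314, 0.1137]
ee_rot: [3.141, 0.004, 0.52]
wrist_force: [0.1, -0.1, -1.2]
width: 0.0396
```

Request:
step_arm([
  [[0,0,0,0,0],[0,0,0,0,0],[0,0,0,0,0]],
])

```text
time: 28.03
tool_pos: [0.4702, 0.4299, 0.1143]
ee_rot: [3.14, 0.004, 0.521]
wrist_force: [0.6, -0.2, -2.6]
width: 0.0399
```

Request:
step_arm([
  [[0,0,-30,0,0],[0,0,-60,0,0],[0,0,-82,0,0],[0,0,-88,0,0],[0,0,-90,0,0],[0,0,-90,0,65],[0,0,-90,0,65],[0,0,-90,0,65]],
])

```text
time: 28.7
tool_pos: [0.4727, 0.4317, 0.0295]
ee_rot: [-3.141, -0.005, 0.52]
wrist_force: [0.7, 0.7, 0.3]
width: 0.0563
```

Request:
step_arm([
  [[0,0,0,0,65],[0,0,30,0,65],[0,0,65,0,65],[0,0,95,0,65],[0,0,95,0,65]],
])

```text
time: 29.12
tool_pos: [0.4747, 0.4339, 0.132]
ee_rot: [-3.139, -0.017, 0.521]
wrist_force: [0.3, 0.5, 1.3]
width: 0.0611
```

```bash
python3 rej.py
```

```text
[217. 256.] area 260.0 ctr [0.4623 0.1555] [41, 40] long yaw 0.146 centroid off mm [-0.2 -0.1]
[328. 216.] area 410.0 ctr [ 0.5647 -0.1038] [66, 39] long yaw 0.861 centroid off mm [-0.4 -0.3]
[272. 169.] area 396.5 ctr [0.6745 0.031 ] [66, 40] long yaw 1.372 centroid off mm [-0.1  0. ]
oil base [ 0.754 -0.181  0.   ] cap [ 0.772 -0.181  0.15 ]
[0.4747129  0.43387122 0.13199464] [-3.13947129 -0.01680292  0.52107134]
```

The last short is close to the tub corner, so I'll grip it with the jaws opening along x.

Request:
step_arm([
  [[-1,-34,0,0.12,65],[-2,-68,0,0.24,65],[-3,-102,0,0.36,65],[-4,-136,0,0.48,65],[-5,-170,0,0.6,65],[-6,-204,0,0.72,75],[-7,-240,0,0.84,75],[-7,-275,0,0.96,75]],
])

```text
time: 29.83
tool_pos: [0.4631, 0.1559, 0.121]
ee_rot: [-3.141, 0.0, 1.481]
wrist_force: [-0.4, 0.4, 0.9]
width: 0.0705
```

Request:
step_arm([
  [[0,0,-10,0.12,75],[0,0,-25,0.237,75],[0,0,-25,0.237,75],[0,0,-25,0.237,75],[0,0,-25,0.237,75]],
])

```text
time: 30.25
tool_pos: [0.464, 0.1578, 0.0969]
ee_rot: [3.142, 0.0, 1.71]
wrist_force: [0.1, 0.5, 0.0]
width: 0.0707
```

Run:
```python
from h import *
o,s=snap('wrist','w12.png'); print(o['tool_pos'],o['ee_rot'],o['width'])
cv2.imwrite('pics/w12c.png',s['frame'][:,:,::-1])
```

```text
[0.46400303 0.15784716 0.09685343] [3.14158022e+00 1.80340143e-05 1.70981631e+00] 0.07072571780832283
```

View pics/w12c.png

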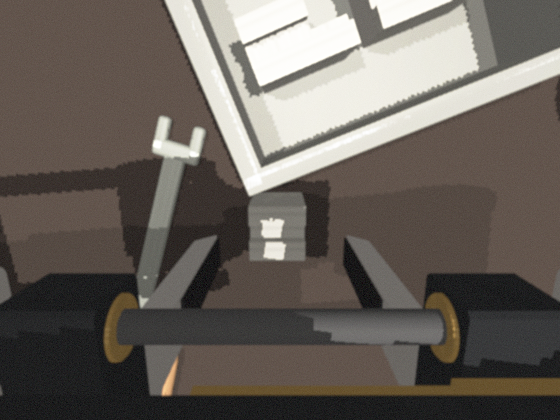

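The short is centred between the fingers at about (277,234). The tub corner and the wrench are clear of both fingers.

Request:
step_arm([
  [[-1,-1,-30,0,75],[-1,-1,-60,0,75],[-1,-1,-76,0,75],[-1,-1,-81,0,75],[-1,-1,-81,0,0],[-1,-1,-81,0,0],[-1,-1,-81,0,0],[-1,-1,-81,0,0]],
])

```text
time: 30.97
tool_pos: [0.4646, 0.157, 0.0176]
ee_rot: [3.138, -0.0, 1.712]
wrist_force: [-0.4, -0.2, -0.5]
width: 0.0472
```

Request:
step_arm([
  [[0,0,0,0,0],[0,0,0,0,0],[0,0,0,0,0],[0,0,20,0,0],[0,0,50,0,0],[0,0,85,0,0],[0,0,105,0,0],[0,0,105,0,0]],
])

```text
time: 31.63
tool_pos: [0.4667, 0.1573, 0.1263]
ee_rot: [3.13, -0.001, 1.712]
wrist_force: [0.5, -0.3, -0.8]
width: 0.0398
```

Request:
step_arm([
  [[-9,36,0,0.1,0],[-18,72,0,0.2,0],[-27,108,0,0.3,0],[-36,144,0,0.378,0],[-45,180,0,0.378,0],[-53,216,0,0.378,0],[-58,237,0,0.378,0],[-58,237,0,0.378,0]],
])

```text
time: 32.3
tool_pos: [0.4025, 0.397, 0.1177]
ee_rot: [-3.139, -0.002, 2.095]
wrist_force: [0.2, -0.0, -1.9]
width: 0.0401
```

Request:
step_arm([
  [[0,0,0,0,0],[0,0,0,0,0]],
])

```text
time: 32.47
tool_pos: [0.4045, 0.3925, 0.1187]
ee_rot: [-3.139, 0.001, 2.09]
wrist_force: [0.8, -0.6, -1.4]
width: 0.0397
```

Request:
step_arm([
  [[0,0,-30,0,0],[0,0,-60,0,0],[0,0,-82,0,0],[0,0,-90,0,0],[0,0,-94,0,0],[0,0,-94,0,62],[0,0,-94,0,62],[0,0,-94,0,62]],
])

```text
time: 33.13
tool_pos: [0.4068, 0.3946, 0.0294]
ee_rot: [3.136, -0.001, 2.089]
wrist_force: [-0.3, 0.1, 0.3]
width: 0.0559
```

Request:
step_arm([
  [[0,0,0,0,62],[0,0,30,0,62],[0,0,65,0,62],[0,0,100,0,62],[-40,-20,110,0,62],[-70,-55,120,0,62],[-100,-90,120,0,62],[-120,-110,120,0,62]],
])

```text
time: 33.8
tool_pos: [0.285, 0.2834, 0.1489]
ee_rot: [3.137, -0.0, 2.09]
wrist_force: [-0.3, -0.0, 0.6]
width: 0.0584
```

```bash
python3 rej.py; cp pics/t.png pics/tend.png
```

```text
[328. 216.] area 410.0 ctr [ 0.5647 -0.1038] [66, 39] long yaw 0.861 centroid off mm [-0.4 -0.3]
[272. 169.] area 394.5 ctr [0.6746 0.0312] [65, 40] long yaw 1.372 centroid off mm [ 0. -0.]
oil base [ 0.754 -0.181  0.   ] cap [ 0.772 -0.181  0.15 ]
[0.28495449 0.28336771 0.14888936] [ 3.13693521e+00 -2.19873102e-04  2.09046252e+00]
```

View pics/tend.png

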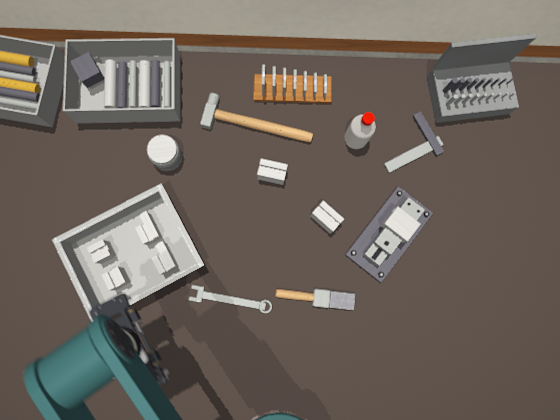

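All four rejects are in the tub, both good blocks and the bystanders are where they started, and the work is in the vise. One last numeric check of the vise before handing in.

Run:
```python
from h import *
o,s=snap('top'); g=cv2.cvtColor(s['frame'],cv2.COLOR_RGB2GRAY); u=np.array([.79,-.613]);v=np.array([.613,.79]); C=np.array([.5296,-.2617])
for th,z,n,x0,x1,y0,y1 in((200,.082,'work',396,412,212,232),(130,.064,'jaw',378,396,228,248)):
  for k in cv2.findContours((g>th).astype(np.uint8),cv2.RETR_EXTERNAL,cv2.CHAIN_APPROX_NONE)[0]:
    r=cv2.minAreaRect(k)
    if cv2.contourArea(k)>120 and x0<r[0][0]<x1 and y0<r[0][1]<y1:
        P=ray(None,s,cv2.boxPoints(r),z)[:,:2]-C; print(n,'u',(P@u*1e3).round(1),'v',(P@v*1e3).round(1))
print(o['wrist_force'],o['time'])
```

```text
work u [-5.3 50.8 50.6 -5.2] v [ 33.2  32.8 -33.  -32.1]
jaw u [-51.9  -6.2  -5.9 -51.4] v [ 24.2  24.1 -25.6 -25.2]
[-4.99672284 -2.38836825 -2.24300197] 33.85
```

Request:
step_arm([
  [[0,0,0,0,62],[0,0,0,0,62],[0,0,0,0,62],[0,0,0,0,62],[0,0,0,0,62],[0,0,0,0,62]],
])

```text
time: 34.4
tool_pos: [0.2857, 0.2842, 0.1465]
ee_rot: [-3.141, 0.0, 2.09]
wrist_force: [1.0, -0.5, -0.1]
width: 0.0581
```

```bash
python3 -c "
from h import *
o=robot.get_obs(); print(o['wrist_force'],abs(o['qvel']).max(),o['time']); print(robot.close_job())"
```

```text
[ 0.97500205 -0.52978118 -0.11183342] 0.008972492742623019 34.4
the job is handed in; nothing more can be done
None
```

I finished the job and handed it in at 34.4 s; the hand-in gave no verdict.

- **Work block:** I opened the vise and tipped the block a quarter turn over the fixed jaw's top edge. I regripped it and seated it on the bed with its slotted face to the fixed jaw and a plain side up. Then I pushed the moving jaw up tight with about 22 N along the slide.
- **Rejects:** I put two shorts and two miscuts in the scrap tub.

**Last checks:**
- The final top picture shows all four rejects inside the tub and the bystanders in place.
- The two good blocks measured within 1 mm of where they started.
- The work is centred across the jaws to about 1 mm. The jaw face meets it at an opening of about 52 mm, though that figure relies on my estimate of where the fixed jaw's face is.
- The arm was at rest and clear of everything when I handed in.

**Checks that disagreed:**
- The last top view measured the work 56 mm long along the vise instead of 52, probably because the bright top of the fixed jaw merged with it. An earlier wrist view had matched 52 mm.
- The jaw opening worked out from the gripper's travel came to about 50 mm instead of 52, most likely because the arm flexed while pushing.
- The pads slipped about 12 mm on the block during the tip, which is why I regripped it.

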